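# Pack a sensor plate in its printing nest and hold it down flush

### The job

Get the sensor plate ready for printing: first pick the orange offcut off the white plate and put it in the yellow bin, then slide the blue spacer upright into the one gap between plate and side rail that is wide enough for it, fully home against the back wall of the nest, without forcing it. Let go of the spacer, press the plate gently down with the fingertips until it is flush with the rails, and finish while still holding it down. Leave everything else on the bench alone.

Things in the scene. Friction and masses are not known exactly. Their poses are not given: they have to be found in the camera images.
- nest: Grey printing nest fixed to the bench; origin at bench height below the middle of the plate's place; x points to its back wall (away from the robot), y left, z up. Base x -75 to +65, y -95 to +95 mm, floor at z = 10 mm. A 30 mm wide front stop at x = -55 to -49 mm, z up to 20 mm, keeps the plate in. The gap on either side of the plate is open to the front, and from above as far as the hood.
- nest_hood (a point): Middle of the front lower edge of the aluminium hood, 30 mm towards the back from the nest's origin, 29 mm above the bench. The hood is a roof strip, y -85 to +85 mm, x = +30 to +50 mm in the nest's frame, 6 mm thick, in front of the back wall (face at x = +50 mm, top 35 mm above the bench). The spacer's foot slides below it.
- platen (a joint): Black sprung pad in the floor of the nest that carries the plate: 0 = up, plate 5 mm proud of the floor; grows as the plate is pressed down; about 0.005 m = plate down on the floor. Takes about 2 N to start and 6 N to press fully down; springs back when released.
- rail_wide: Dark steel side rail, 93 (x) x 36 (y) x 10 mm, fixed on the nest floor on one side of the plate (left or right, differs from start to start); origin in the middle of its underside, axes parallel to the nest's, centre 61 mm to the side of the nest's origin. It leaves a gap of only about 8 mm to the plate.
- rail_narrow: Dark steel side rail, 93 (x) x 12 (y) x 10 mm, on the other side of the plate; origin in the middle of its underside, axes parallel to the nest's, centre also 61 mm to the side of the nest's origin. It leaves a gap of about 20 mm to the plate. Rail tops are at z = 20 mm.
- plate: Loose white ceramic sensor plate with dark printed pads, 90 (x) x 70 (y) x 10 mm, lying on the sprung pad between the rails; origin in the middle of its underside, axes about as the nest's. At first its top is about 5 mm above the rail tops. Press it near its middle to keep it level; pushed hard sideways it would slide.
- plate_top (a point): Middle of the plate's top face; at the start at about z = 25 mm, flush with the rails at z = 20 mm.
- spacer_center (a point): Loose blue plastic spacer, standing on the bench: foot 90 (its x) x 14 (y) x 14 mm high with rounded ends, and in the middle of it an upright grip fin 24 (x) x 10 (y) mm, up to 50 mm above the underside. The point is on the mid line, 25 mm above the underside. Same both ways round. About 90 g. Fully home its centre is 5 mm to the back wall's side of the nest's origin.
- offcut_center (a point): Loose orange plastic offcut lying on the plate, 36 (its x) x 22 (y) x 16 mm, with one end (+x third) stepped down to 10 mm; the point is in the middle of its length, 8 mm above its underside. About 20 g.
- bin_in (a point): Yellow discard bin, open on top, 120 x 120 x 70 mm high, wall 4 mm; the point is the centre of its inner floor, about 4 mm above the bench. Heavy, stays put. It stands on one side of the nest, the spacer on the other; these swap from start to start.
- beaker: Bystander: glass beaker, 68 mm across, 85 mm high; origin at the middle of its underside.
- amber_bottle: Bystander: amber bottle, 64 mm across, 130 mm high; origin at the middle of its underside.
- jar: Bystander: white jar with a blue lid, 60 mm across, 70 mm high; origin at the middle of its underside.
- tip_box: Bystander: clear box with a blue lid, 88 x 123 x 57 mm; origin at the middle of its underside.
- plate_stack: Bystander: stack of three spare plates, 92 x 70 x 30 mm; origin at the middle of its underside.
- spatula: Bystander: thin steel lab spatula with a black handle, 220 mm long, 10 mm high, lying on the bench.

How it is judged (in metres and radians):
On the way, in this order (a step that is already met when the one before it is completed fails the run):
1. the offcut lies in the bin, let go (x of offcut_center in the frame of bin_in between -0.056 and 0.056 m and y of offcut_center in the frame of bin_in between -0.056 and 0.056 m and height (world z) of offcut_center below 0.045 m and contact force between the fingers and offcut below 0.2 N), for 0.2 s.
2. the spacer stands fully home in the wide gap, beside the narrow rail (x of spacer_center in the frame of nest between -0.001 and 0.012 m and y of spacer_center in the frame of nest between -0.056 and 0.056 m and (y of spacer_center in the frame of rail_narrow between 0.01 and 0.03 m or y of spacer_center in the frame of rail_narrow between -0.03 and -0.01 m) and angle between the x axis of spacer_center and the x axis of nest, either way round below 0.12 rad and angle between spacer_center's own z axis and vertical below 0.1 rad and z of spacer_center in the frame of nest between 0.03 and 0.039 m), for 0.2 s.
At the end, for the whole second after the job is handed in: Offcut in the bin; spacer upright and straight (0.1 rad) in the gap beside the narrow rail, within 6 mm of the back wall, fingers off it; plate between the rails, level, top within 1.5 mm of the rail tops (pad down at least 3.8 mm), fingers pressing it with over 3 N (all of step 2 and x of offcut_center in the frame of bin_in between -0.056 and 0.056 m and y of offcut_center in the frame of bin_in between -0.056 and 0.056 m and height (world z) of offcut_center below 0.045 m and x of plate in the frame of nest between -0.009 and 0.009 m and y of plate in the frame of nest between -0.012 and 0.012 m and value of joint platen above 0.0038 m and z of plate_top in the frame of nest below 0.0215 m and angle between plate's own z axis and vertical below 0.03 rad and contact force between the fingers and plate above 3 N and contact force between the fingers and spacer below 0.5 N); the arm keeps its last pose, push and grip.
It fails at once if the plate is pressed harder than 45 N (contact force between the fingers and plate above 45 N).
It fails at once if the spacer is forced against the plate (over 20 N) (contact force between spacer and plate above 20 N).
It fails at once if a bystander is moved by more than 30 mm (distance of any of beaker, amber_bottle, jar, tip_box, plate_stack, spatula from where it was at the start of the episode above 0.03 m).
It also fails if it takes over 54 s, if anything falls off the work surface, if the arm or the gripper's body presses on something with over 40 N, if the wrist force passes 120 N, or if a joint passes its speed limit or range.

### The arm

A 7-joint arm with a two-finger parallel gripper is mounted at the origin on the work surface. World frame = base frame: x ahead of the robot, y to its left, z up, the work surface at z = 0. Lengths are in mm, angles in rad, forces in N, time in s.
With the tool pointing down it reaches from about 400 to 875 mm from the base axis. Payload 4.4 kg.
Tool frame: the origin (TCP) lies at the very end of the fingers, on their centre line; the grasp point (between the pads) lies 19 mm behind it; z points along the fingers, x is the direction in which the jaws open and shut, and the axes are right-handed (so a half turn about z gives the same grasp; the last joint's range is limited). The gripper opens to 85 mm and grips with 20 to 120 N. Pads are 22 mm wide; open, the fingers measure 114 mm over their backs; the gripper's body (76 mm by 85 mm) begins 54 mm behind the grasp point. The pads swing forward as they close: fully open they stand 13 mm farther back than shut.
Start: joints at [-1.326, 0.628, 0.038, 1.517, -0.027, 0.996, -0.02], TCP at [198.759, 618.88, 231.313] pointing down, gripper open.
Joint ranges: [-3.06, 3.06], [-0.37, 2.12], [-1.25, 1.32], [0.18, 2.47], [-1.1, 4.24], [0.23, 1.98], [-2.94, 2.94]. Speed limits (rad/s): [2.57, 2.57, 3.14, 3.14, 3.14, 3.14, 3.14].

### API

Orientations are given as [roll, pitch, yaw] about the fixed x, y, z axes, in that order (R = Rz(yaw) Ry(pitch) Rx(roll)).
In Python, from cell import telemetry, get_image, get_calibration, ctrl gives the robot as it stands. The module is installed in compiled form; this text tells all that it offers.
- The arm moves only by the tool arm_command, never from a script. Its arguments are lists of equal length, an entry for each row: "rot": the turn, a rotation vector about the world's x, y, z in degrees, a list of three; "slide": the shift along the world's x, y, z in mm, a list of three; "gripper": the finger opening in mm, from 0 to 85.4. A call has 1 to 5 rows; each row shifts and turns the pose as measured when the row begins; what a row does not reach is not made up. A row lasts 1/12 s, in which the tool goes at most 41.7 mm and 7.16 degrees, less where a joint would pass 70% of its speed; a pose out of reach is approached as far as the arm can. A call with a gripper value outside its range is refused whole. The fingers move at their own pace and stop on an object; the grip force is fixed at half the most. Time passes only in rows, so rows that do not move let the fingers close. It gives the time, the measured TCP pose, the force and the opening at its end, in the units of the state.
- telemetry.read_state(): the state, without advancing time (a new reading comes with each control period).
- get_image(name): name is "scene" or "top" or "wrist"; returns (picture, depth): 400x640x3 uint8, red, green, blue; 400x640 float32, mm along the optical axis (not along the pixel's ray), 0 where there is no reading.
- get_calibration(name): a dict with "fx", "fy", "cx", "cy" (pixels), "xyz" and "attitude" of the camera in the world. Camera axes: x right, y up, looking along -z (the intrinsics and any distortion apply to the point x, -y, -z); pixel columns grow to the right and rows downward; lengths in mm; the calibration is good to about 2 mm. The wrist camera is an equidistant fisheye: a pixel r from the principal point sees the ray r / f radians off the axis. A picture is of the moment at which its call begins: read the wrist's pose just before it. get_calibration takes no time and is no camera call; for the wrist camera it gives the pose at the moment of the call.
- ctrl.finish_job(): hands the job in, once; it reports no verdict.
The state is a dict: "clock": time; "qpos": joint angles; "qd": joint speeds; "tau": joint torques, N m; "eef_pos": TCP position; "tool_rot": TCP orientation; "force": force on the tool from outside, world axes, zero at the start; "torque": the same for the moment, N m; "width": finger opening in mm.
Only numpy, scipy, OpenCV 4.12 (cv2) and the standard library are available. Lean on these libraries where they do the work, as an engineer would, in place of code of your own. Each camera call takes 0.05 s, during which the arm holds its last target.

## Working session

There is one attempt and no reset: what is moved stays moved. The work goes in short steps, Python scripts to look and compute and a tool call to move; the robot and the scene stay as the last step left them, time stands still between calls to the robot, and variables do not carry over. Pictures are saved under pics/ and viewed, and the job is handed in when it is done.

Besides the shell and the picture viewer there is one more tool, called after "Request:" as a command line: name --argument value ..., lists and objects as JSON in quotes. arm_command: Moves the arm, as the interface text tells. Its arguments: {"type":"object","properties":{"rot":{"type":"array"},"slide":{"type":"array"},"gripper":{"type":"array"}},"required":["rot","slide","gripper"]}

```bash
mkdir -p pics; cat > h.py <<'E'
import numpy as np, cv2
from cell import telemetry, get_image, get_calibration, ctrl
E
python3 - <<'E'
from h import *
s=telemetry.read_state(); print({k:np.round(v,3).tolist() for k,v in s.items()})
for n in("scene","top"):
    c=get_calibration(n); print(n,c)
    p,d=get_image(n); cv2.imwrite(f"pics/{n}0.png",p[:,:,::-1]); np.savez(f"{n}0.npz",p=p,d=d)
print(telemetry.read_state()["clock"])
E
```

```text
{'clock': 0.0, 'qpos': [-1.326, 0.629, 0.038, 1.518, -0.027, 0.996, -0.02], 'qd': [-0.001, -0.001, 0.001, 0.0, -0.001, -0.0, -0.001], 'tau': [0.001, -56.34, 1.226, -19.345, 0.011, 0.011, -0.0], 'eef_pos': [198.588, 618.258, 230.388], 'tool_rot': [3.142, 0.002, 1.26], 'force': [-0.256, -0.335, -0.388], 'torque': [0.054, -0.011, -0.005], 'width': 85.272}
scene {'fx': 456.13845926879503, 'fy': 456.13845926879503, 'cx': 315.4148476772302, 'cy': 199.8198173411467, 'xyz': array([1359.55806425,  756.95892553,  913.64363459]), 'attitude': array([ 0.88079563, -0.00369992,  2.36044178])}
top {'fx': 509.78558153033833, 'fy': 509.78558153033833, 'cx': 317.082072463387, 'cy': 201.86336391092607, 'xyz': array([ 492.71899319,   35.54828454, 1405.16355401]), 'attitude': array([ 0.09459553, -0.00920479, -1.57731322])}
0.1
```

View pics/scene0.png

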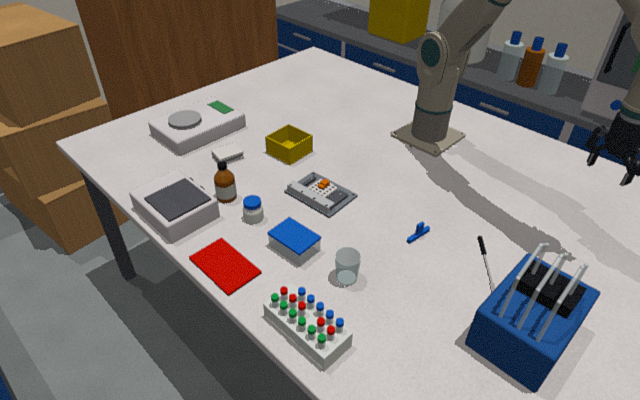

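View pics/top0.png

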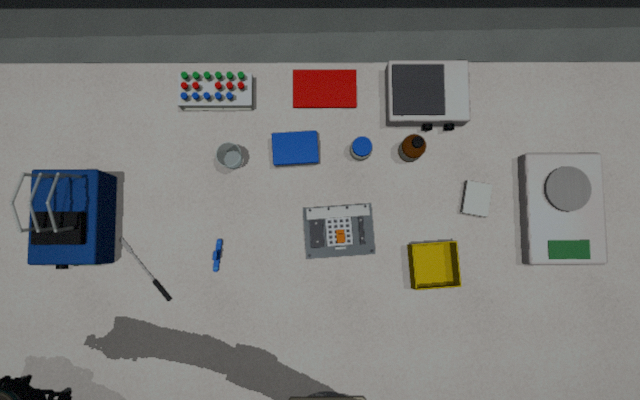

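The top view shows the nest at about (339,231), the offcut at (341,237), the bin at (434,265) on the right, and the spacer at (217,255) on the left. I'll enlarge it.

```bash
cat >> h.py <<'E'
from scipy.spatial.transform import Rotation as R
def ray(c,u,v):
    return R.from_euler('xyz',c['attitude']).as_matrix()@np.array([(u-c['cx'])/c['fx'],-(v-c['cy'])/c['fy'],-1.])
def atz(c,u,v,z):
    r=ray(c,u,v); o=np.array(c['xyz']); return o+r*(z-o[2])/r[2]
def cloud(c,d):
    v,u=np.mgrid[:d.shape[0],:d.shape[1]]
    P=np.stack([(u-c['cx'])/c['fx']*d,-(v-c['cy'])/c['fy']*d,-d],-1)
    return P@R.from_euler('xyz',c['attitude']).as_matrix().T+np.array(c['xyz'])
E
python3 - <<'E'
from h import *
f=np.load('top0.npz');p,d=f['p'],f['d']
def crop(x0,y0,x1,y1,s,n):
    cv2.imwrite(n,cv2.resize(p[y0:y1,x0:x1,::-1],None,fx=s,fy=s,interpolation=cv2.INTER_CUBIC))
crop(295,195,385,265,8,'pics/nest0.png'); crop(197,230,237,280,10,'pics/sp0.png')
c=get_calibration('top');P=cloud(c,d)
for uv in[(217,255),(341,237),(434,265),(316,235),(362,232),(338,212),(260,300),(380,330)]: print(uv,P[uv[1],uv[0]].round(1))
E
```

```text
(217, 255) [481.8 288.4  44.3]
(341, 237) [527.5 -41.2  39.2]
(434, 265) [ 450.2 -298.    -0.8]
(316, 235) [533.7  25.5  21.8]
(362, 232) [ 541.3 -100.    15.6]
(338, 212) [595.1 -34.3  31.8]
(260, 300) [358.7 179.   -4. ]
(380, 330) [ 2.766e+02 -1.463e+02  1.000e-01]
```

View pics/nest0.png

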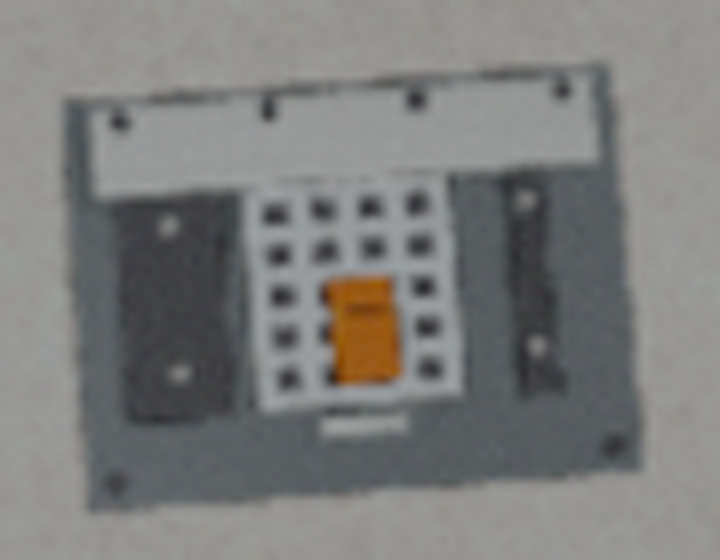

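View pics/sp0.png

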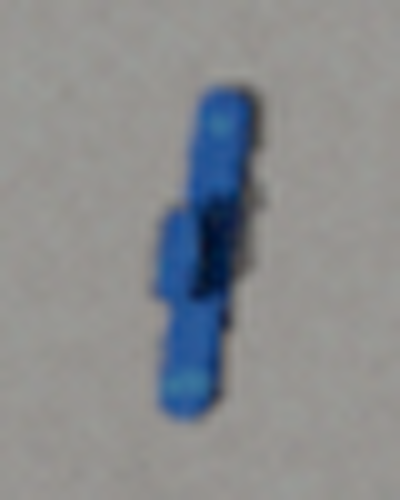

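```bash
python3 - <<'E'
from h import *
c=get_calibration('top')
def q(u,v,z,s=8,x0=295,y0=195): 
    u=(u+.5)/s-.5+x0; v=(v+.5)/s-.5+y0
    return atz(c,u,v,z)
for n,l,z in [('base FL,FR,BR',[(90,510),(638,467),(607,65)],10),('hood FL FR BL BR',[(97,198),(600,162),(90,105),(597,70)],35),
 ('plate FL FR, BL BR(hood)',[(262,412),(465,393),(243,190),(446,178)],25),('wide FL FR BL',[(128,422),(232,416),(112,200)],20),('narrow FL FR BL BR',[(520,393),(563,390),(502,175),(545,172)],20),
 ('offcut low FL FR; step',[(335,386),(400,381)],41),('offcut BL BR step',[(330,280),(392,277)],35),('offcut hi step line',[(345,310),(393,308)],41),
 ('stop FL FR',[(322,438),(408,430)],20)]:
    print(n,[q(*a,z)[:2].round(1).tolist() for a in l])
for n,l,z in [('sp ends',[(227,90),(187,418)],14),('fin FL BL BR FR',[(157,298),(165,212),(200,207),(193,297)],50)]:
    print(n,[q(*a,z,10,197,230)[:2].round(1).tolist() for a in l])
for n,l in [('bin outer top corners',[(408,243),(458,240),(461,287),(412,290)])]:
    print(n,[atz(c,*a,70)[:2].round(1).tolist() for a in l])
E
```

```text
base FL,FR,BR [[471.0, 53.5], [484.3, -133.3], [621.9, -124.9]]
hood FL FR BL BR [[575.6, 50.4], [586.8, -119.2], [607.0, 52.6], [617.9, -118.7]]
plate FL FR, BL BR(hood) [[503.7, -4.8], [509.6, -73.4], [578.7, 1.0], [582.3, -67.9]]
wide FL FR BL [[500.6, 40.4], [502.4, 5.2], [575.8, 45.4]]
narrow FL FR BL BR [[509.5, -92.5], [510.5, -107.1], [583.6, -87.4], [584.5, -102.1]]
offcut low FL FR; step [[512.0, -28.8], [513.5, -50.5]]
offcut BL BR step [[547.6, -27.8], [548.5, -48.6]]
offcut hi step line [[537.3, -32.4], [537.9, -48.4]]
stop FL FR [[494.8, -25.2], [497.3, -54.3]]
sp ends [[526.0, 288.4], [437.6, 298.2]]
fin FL BL BR FR [[470.5, 299.7], [493.1, 297.9], [494.3, 288.7], [470.7, 290.2]]
bin outer top corners [[509.9, -214.6], [516.9, -346.0], [395.2, -349.8], [388.4, -222.2]]
```

Nest origin is about (551, -36) with yaw 0.068. The narrow rail is on the right (-y) side, so the gap centre is at nest y ≈ -45. The offcut is at about (530, -39), the bin centre at (453, -283), and the spacer at (482, 293.5) with yaw -0.105. I'll start moving.

Request:
arm_command --rot '[[0, 0, 4.3], [0, 0, 4.3], [0, 0, 4.3], [0, 0, 4.3], [0, 0, 4.3]]' --slide '[[18.5, -37, 0], [18.5, -37, 0], [18.5, -37, 0], [18.5, -37, 0], [18.5, -37, 0]]' --gripper '[60, 60, 60, 60, 60]'

```text
clock: 0.52
eef_pos: [282.7, 436.4, 226.7]
tool_rot: [-3.135, -0.001, 1.67]
force: [1.1, -0.3, -0.1]
width: 59.9
```

Request:
arm_command --rot '[[0, 0, 0], [0, 0, 0], [0, 0, 0], [0, 0, 0], [0, 0, 0]]' --slide '[[18.5, -37, 0], [18.5, -37, 0], [18.5, -37, 0], [18.5, -37, 0], [18.5, -37, 0]]' --gripper '[60, 60, 60, 60, 60]'

```text
clock: 0.93
eef_pos: [373.1, 248.6, 225.8]
tool_rot: [-3.133, 0.001, 1.676]
force: [0.9, 0.0, 0.4]
width: 59.8
```

Request:
arm_command --rot '[[0, 0, -1], [0, 0, -1], [0, 0, 0], [0, 0, 0], [0, 0, 0]]' --slide '[[20, -36, -5], [20, -36, -5], [20, -36, -5], [20, -36, -5], [20, -36, -5]]' --gripper '[60, 60, 60, 60, 60]'

```text
clock: 1.35
eef_pos: [471.3, 66.4, 201.7]
tool_rot: [-3.135, 0.0, 1.64]
force: [0.8, 1.0, 0.3]
width: 60.0
```

Request:
arm_command --rot '[[0, 0, 0], [0, 0, 0], [0, 0, 0], [0, 0, 0]]' --slide '[[18, -35, -5], [18, -36, -5], [18, -36, -10], [0, 0, 0]]' --gripper '[60, 60, 60, 60]'

```text
clock: 1.68
eef_pos: [528.2, -53.7, 180.2]
tool_rot: [-3.136, 0.006, 1.629]
force: [0.4, -0.9, -0.5]
width: 60.0
```

```bash
python3 - <<'E'
from h import *
s=telemetry.read_state(); print({k:np.round(s[k],3).tolist() for k in('eef_pos','tool_rot','qpos','clock')})
print(get_calibration('wrist'))
p,d=get_image('wrist'); cv2.imwrite("pics/w1.png",p[:,:,::-1]); np.savez("w1.npz",p=p,d=d)
E
```

```text
{'eef_pos': [528.162, -53.731, 180.171], 'tool_rot': [-3.136, 0.006, 1.629], 'qpos': [0.05, 0.528, -0.008, 1.9, 0.016, 0.718, 1.66], 'clock': 1.683}
{'fx': 309.70691628693146, 'fy': 309.70691628693146, 'cx': 320.0717916433269, 'cy': 198.36489696689958, 'xyz': array([451.2501854 , -56.96993649, 322.57570575]), 'attitude': array([-0.30282799,  0.00518538,  1.62908427])}
```

View pics/w1.png

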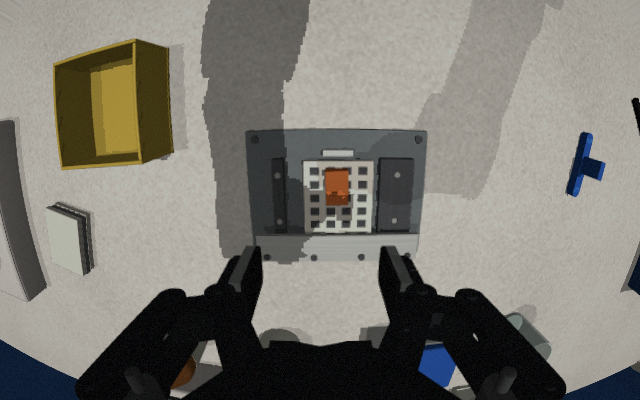

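The wrist view shows the nest at (335,195), the offcut at (337,187), the bin at (110,105) and the spacer at (583,165). I'll measure from an enlarged crop.

```bash
cat >> h.py <<'E'
def wray(c,u,v):
    x=(u-c['cx']);y=(v-c['cy']); r=np.hypot(x,y); t=r/c['fx']
    k=np.tan(t)/r if r>0 else 0
    return R.from_euler('xyz',c['attitude']).as_matrix()@np.array([x*k,-y*k,-1.])
def watz(c,u,v,z):
    r=wray(c,u,v); o=np.array(c['xyz']); return o+r*(z-o[2])/r[2]
NO=np.array([551.2,-35.7]); NY=.068
def nest(p):
    d=np.array(p)[:2]-NO; return np.array([np.cos(NY)*d[0]+np.sin(NY)*d[1],-np.sin(NY)*d[0]+np.cos(NY)*d[1]])
E
python3 - <<'E'
from h import *
p=np.load('w1.npz')['p']
cv2.imwrite('pics/w1n.png',cv2.resize(p[120:265,240:435,::-1],None,fx=4,fy=4,interpolation=cv2.INTER_CUBIC))
cv2.imwrite('pics/w1s.png',cv2.resize(p[120:210,550:620,::-1],None,fx=6,fy=6,interpolation=cv2.INTER_CUBIC))
E
```

```text
(no output)
```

View pics/w1n.png

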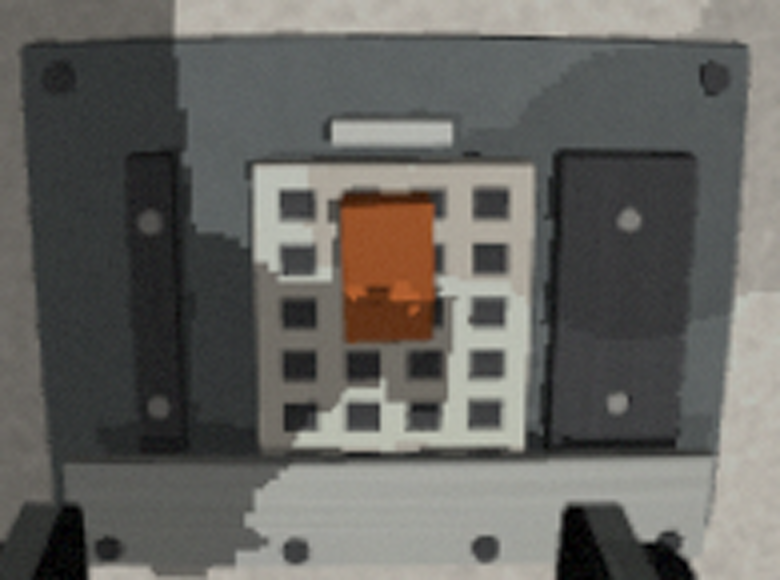

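View pics/w1s.png

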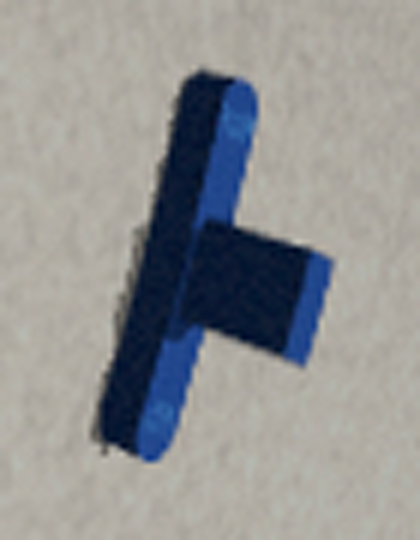

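```bash
python3 - <<'E'
from h import *
c={'fx': 309.70691628693146,'cx': 320.0717916433269, 'cy': 198.36489696689958, 'xyz': np.array([451.2501854 , -56.96993649, 322.57570575]), 'attitude': np.array([-0.30282799,  0.00518538,  1.62908427])}
def q(u,v,z,s=4,x0=240,y0=120): 
    P=watz(c,(u+.5)/s-.5+x0,(v+.5)/s-.5+y0,z); return P[:2].round(1).tolist()+nest(P).round(1).tolist()
for n,l,z in [('base FR,FL',[(22,45),(746,45)],10),('hood FL FR',[(716,456),(62,461)],35),
 ('plate FL FR, BL BR(hood)',[(534,163),(253,163),(524,450),(262,448)],25),('wide FL FR BL BR',[(694,153),(558,153),(676,445),(548,441)],20),('narrow FL FR BL BR',[(176,153),(127,155),(184,450),(140,450)],20),
 ('offcut F hi',[(433,196),(343,196)],41),('offcut low back',[(433,340),(346,340)],35),
 ('stop FL FR',[(452,124),(332,122)],20)]:
    print(n,[q(*a,z) for a in l])
for n,l,z in [('sp foot F end,B end',[(238,82),(152,460)],14),('fin top FL FR BL BR',[(332,260),(310,253),(304,366),(288,357)],50)]:
    print(n,[q(*a,z,6,550,120) for a in l])
print('bin top', [watz(c,*a,70)[:2].round(1).tolist() for a in [(54,66),(135,40),(143,162),(62,168)]])
E
```

```text
base FR,FL [[481.1, -133.8, -76.6, -93.1], [468.6, 53.2, -76.3, 94.3]]
hood FL FR [[573.5, 52.2, 28.2, 86.2], [584.5, -117.8, 27.6, -84.2]]
plate FL FR, BL BR(hood) [[502.0, -3.3, -46.9, 35.6], [506.4, -72.1, -47.2, -33.3], [578.2, 2.3, 29.5, 36.1], [581.5, -66.6, 28.1, -32.9]]
wide FL FR BL BR [[497.0, 38.9, -49.0, 78.1], [499.9, 3.4, -48.6, 42.5], [577.0, 45.6, 31.3, 79.4], [577.4, 9.6, 29.2, 43.4]]
narrow FL FR BL BR [[505.8, -91.6, -49.1, -52.7], [506.9, -104.0, -48.8, -65.1], [585.7, -87.6, 30.9, -54.1], [586.5, -99.5, 30.9, -66.0]]
offcut F hi [[508.7, -29.2, -42.0, 9.4], [510.0, -50.1, -42.1, -11.5]]
offcut low back [[545.8, -25.6, -4.7, 10.4], [547.1, -46.9, -4.9, -10.9]]
stop FL FR [[494.5, -23.8, -55.7, 15.7], [495.9, -53.4, -56.3, -13.9]]
sp foot F end,B end [[436.1, 297.5, -92.2, 340.3], [523.9, 291.7, -5.0, 328.5]]
fin top FL FR BL BR [[468.6, 299.8, -59.6, 340.4], [468.2, 291.0, -60.6, 331.6], [491.8, 297.2, -36.6, 336.2], [490.5, 290.4, -38.4, 329.5]]
bin top [[399.5, -345.5], [389.8, -230.1], [504.6, -220.4], [512.2, -338.0]]
```

Wrist and top measurements agree to 2 mm. Next I'll descend on the offcut.

Request:
arm_command --rot '[[-0.3, -0.3, 0], [0, 0, 0], [0, 0, 0], [0, 0, 0], [0, 0, 0]]' --slide '[[-3, 16, -20], [0, 0, -38], [0, 0, -38], [0, 0, -28], [0, 0, 0]]' --gripper '[50, 50, 50, 50, 50]'

```text
clock: 2.15
eef_pos: [524.8, -30.5, 54.5]
tool_rot: [3.137, 0.006, 1.63]
force: [-0.4, -0.0, -0.9]
width: 49.9
```

Request:
arm_command --rot '[[0.3, -0.2, 0], [0, 0, 0], [0, 0, 0], [0, 0, 0]]' --slide '[[0, -7, 0], [0, 0, -16], [0, 0, -8], [0, 0, 0]]' --gripper '[50, 50, 50, 50]'

```text
clock: 2.48
eef_pos: [525.6, -35.8, 33.2]
tool_rot: [3.131, -0.001, 1.634]
force: [-0.2, 0.6, 0.0]
width: 50.1
```

```bash
python3 - <<'E'
from h import *
s=telemetry.read_state(); print({k:np.round(s[k],3).tolist() for k in('eef_pos','tool_rot','force')})
p,d=get_image('wrist'); cv2.imwrite("pics/w2.png",p[100:400,150:500,::-1].repeat(2,0).repeat(2,1))
E
```

```text
{'eef_pos': [525.599, -35.788, 33.247], 'tool_rot': [3.131, -0.001, 1.634], 'force': [-0.154, 0.555, 0.007]}
```

View pics/w2.png

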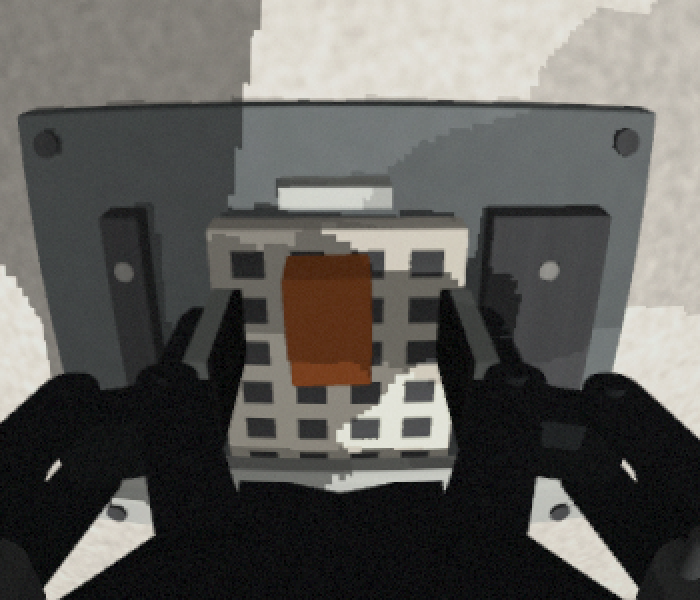

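The offcut is centred at (328,320) in the crop, between finger tips at 235 and 445. I'll shift slightly toward -y, lower, and close.

Request:
arm_command --rot '[[0.3, 0, 0], [0, 0, 0], [0, 0, 0], [0, 0, 0], [0, 0, 0]]' --slide '[[0, -3, -4], [0, 0, -1], [0, 0, 0], [0, 0, 0], [0, 0, 0]]' --gripper '[50, 50, 10, 10, 10]'

```text
clock: 2.95
eef_pos: [528.9, -39.7, 33.3]
tool_rot: [3.122, -0.006, 1.633]
force: [-1.7, 0.6, 0.8]
width: 20.0
```

Request:
arm_command --rot '[[0, 0, 0], [0, 0, 0]]' --slide '[[0, 0, 0], [0, 0, 0]]' --gripper '[10, 10]'

```text
clock: 3.12
eef_pos: [529.2, -39.7, 33.8]
tool_rot: [3.121, -0.006, 1.633]
force: [-0.7, -0.6, -0.3]
width: 19.9
```

Request:
arm_command --rot '[[-0.3, 1, 0], [0, 0, 0], [0, 0, 0], [0, 0, 0]]' --slide '[[0, 0, 20], [0, 0, 35], [-3, -10, 35], [-5, -20, 5]]' --gripper '[10, 10, 10, 10]'

```text
clock: 3.45
eef_pos: [519.4, -64.8, 129.2]
tool_rot: [-3.137, -0.005, 1.641]
force: [2.0, -0.3, -0.3]
width: 20.1
```

```bash
python3 - <<'E'
from h import *
s=telemetry.read_state(); print({k:np.round(s[k],3).tolist() for k in('eef_pos','tool_rot','force')})
p,d=get_image('wrist'); cv2.imwrite("pics/w3.png",p[:,:,::-1])
E
```

```text
{'eef_pos': [519.377, -64.795, 129.187], 'tool_rot': [-3.137, -0.005, 1.641], 'force': [2.012, -0.34, -0.336]}
```

View pics/w3.png

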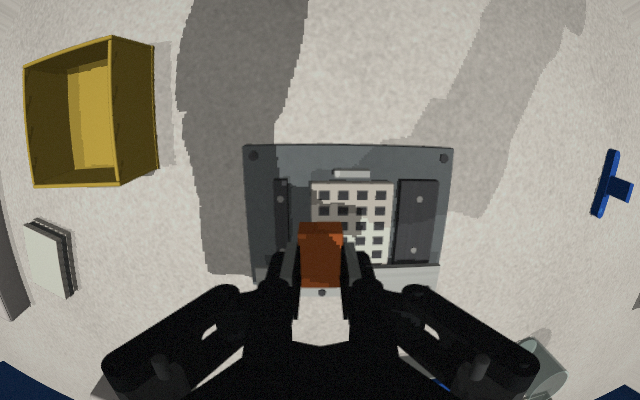

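The offcut is held at (320,255). I'll carry it to the bin.

Request:
arm_command --rot '[[0, 0, 0], [0, 0, 0], [0, 0, 0], [0, 0, 0], [0, 0, 0]]' --slide '[[-11, -36, 0], [-11, -36, 0], [-11, -36, 0], [-11, -36, 0], [-11, -36, 0]]' --gripper '[10, 10, 10, 10, 10]'

```text
clock: 3.92
eef_pos: [464.0, -246.8, 129.2]
tool_rot: [-3.14, -0.005, 1.653]
force: [0.9, -1.2, -0.3]
width: 19.7
```

Request:
arm_command --rot '[[0, 0, 0], [0, 0, 0], [0, 0, 0]]' --slide '[[-6, -20, 0], [0, 0, 0], [0, 0, -10]]' --gripper '[10, 10, 10]'

```text
clock: 4.17
eef_pos: [452.9, -279.0, 119.0]
tool_rot: [-3.139, 0.001, 1.637]
force: [0.7, 0.6, -0.1]
width: 20.0
```

Request:
arm_command --rot '[[0, 0, 0], [0, 0, 0], [0, 0, 0], [0, 0, 0], [0, 0, 0]]' --slide '[[0, -2, -35], [0, -2, -35], [0, 0, 0], [0, 0, 0], [0, 0, 0]]' --gripper '[10, 10, 10, 40, 40]'

```text
clock: 4.58
eef_pos: [453.5, -277.0, 43.6]
tool_rot: [-3.137, -0.003, 1.641]
force: [0.5, 0.4, 0.7]
width: 39.7
```

Request:
arm_command --rot '[[0, 0, 0], [0, 0, 0], [0, 0, 0], [0, 0, 0], [0, 0, 0]]' --slide '[[0, 0, 10], [0, 0, 25], [0, 0, 35], [0, 0, 35], [0, 0, 10]]' --gripper '[45, 45, 50, 50, 50]'

```text
clock: 5.0
eef_pos: [454.9, -272.5, 169.4]
tool_rot: [-3.14, -0.004, 1.648]
force: [1.1, -0.9, 0.0]
width: 50.2
```

```bash
python3 - <<'E'
from h import *
s=telemetry.read_state(); print({k:np.round(s[k],3).tolist() for k in('eef_pos','tool_rot','force')})
p,d=get_image('wrist'); cv2.imwrite("pics/w4.png",p[:,:,::-1])
E
```

```text
{'eef_pos': [454.879, -272.512, 169.401], 'tool_rot': [-3.14, -0.004, 1.648], 'force': [1.14, -0.899, 0.018]}
```

View pics/w4.png

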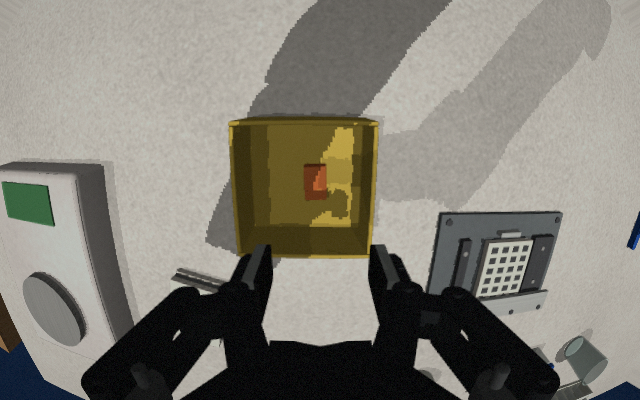

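The offcut lies in the bin at (315,181). Next I go to the spacer.

Request:
arm_command --rot '[[0, 0, -2], [0, 0, -2], [0, 0, -2], [0, 0, -2], [0, 0, -2]]' --slide '[[4, 40, 0], [4, 40, 0], [3, 40, 0], [3, 40, 0], [3, 40, 0]]' --gripper '[50, 50, 50, 50, 50]'

```text
clock: 5.47
eef_pos: [475.4, -78.6, 184.1]
tool_rot: [3.117, 0.009, 1.445]
force: [1.3, 0.0, 0.0]
width: 49.9
```

Request:
arm_command --rot '[[0, 0, 0], [0, 0, 0], [0, 0, 0], [0, 0, 0], [0, 0, 0]]' --slide '[[1, 40, 0], [1, 40, 0], [1, 40, 0], [1, 40, 0], [1, 40, 0]]' --gripper '[50, 50, 50, 50, 50]'

```text
clock: 5.88
eef_pos: [480.7, 130.3, 194.4]
tool_rot: [3.102, 0.003, 1.446]
force: [0.6, 0.0, -0.4]
width: 50.0
```

Request:
arm_command --rot '[[0, 0, 0], [0, 0, 0], [0, 0, 0], [0, 0, 0]]' --slide '[[0, 40, 0], [0, 40, 0], [0, 25, 0], [0, 0, 0]]' --gripper '[50, 50, 50, 50]'

```text
clock: 6.22
eef_pos: [478.2, 252.6, 203.0]
tool_rot: [3.092, -0.012, 1.463]
force: [-0.3, 0.4, 0.7]
width: 50.1
```

```bash
python3 - <<'E'
from h import *
s=telemetry.read_state(); print({k:np.round(s[k],3).tolist() for k in('eef_pos','tool_rot','force')})
c=get_calibration('wrist');print(c)
p,d=get_image('wrist'); cv2.imwrite("pics/w5.png",p[:,:,::-1]);np.savez("w5.npz",p=p,d=d,**c)
E
```

```text
{'eef_pos': [478.197, 252.602, 203.021], 'tool_rot': [3.092, -0.012, 1.463], 'force': [-0.28, 0.376, 0.705]}
{'fx': 309.70691628693146, 'fy': 309.70691628693146, 'cx': 320.0717916433269, 'cy': 198.36489696689958, 'xyz': array([393.80078264, 260.47989987, 341.00572025]), 'attitude': array([-0.35763703, -0.01213721,  1.46353077])}
```

View pics/w5.png

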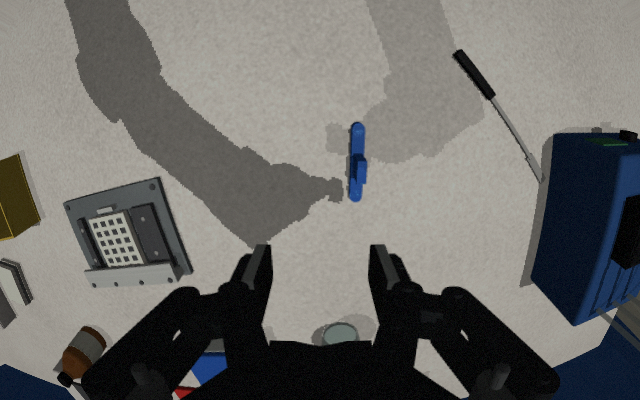

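```bash
python3 - <<'E'
from h import *
p=np.load('w5.npz')['p']
cv2.imwrite('pics/w5s.png',cv2.resize(p[110:215,320:400,::-1],None,fx=6,fy=6,interpolation=cv2.INTER_CUBIC))
E
```

```text
(no output)
```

View pics/w5s.png

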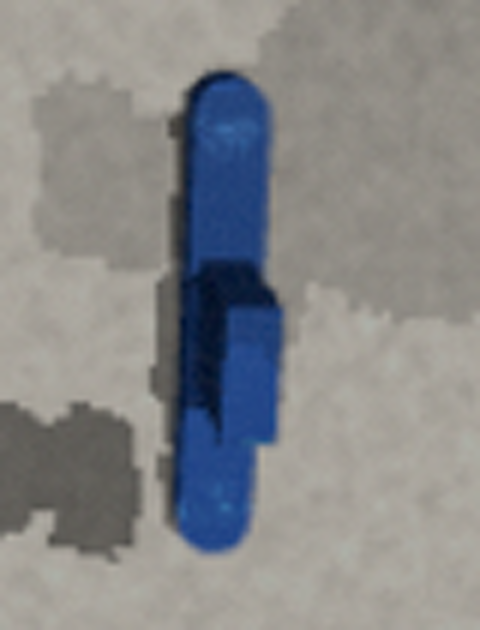

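Request:
arm_command --rot '[[-0.4, 2.9, 0], [0, 0, 0], [0, 0, 0]]' --slide '[[0, 35, -35], [0, 0, -30], [0, 0, 0]]' --gripper '[50, 50, 50]'

```text
clock: 6.52
eef_pos: [480.0, 276.4, 149.8]
tool_rot: [3.135, -0.002, 1.461]
force: [-1.0, -1.6, -0.7]
width: 49.6
```

```bash
python3 - <<'E'
from h import *
c=dict(np.load('w5.npz'))
def q(u,v,z,s=6,x0=320,y0=110): return watz(c,(u+.5)/s-.5+x0,(v+.5)/s-.5+y0,z)[:2].round(1).tolist()
print([q(*a,14) for a in[(232,75),(211,551)]],[q(*a,50) for a in[(228,307),(282,307),(277,443),(222,440)]])
E
```

```text
[[434.5, 300.7], [523.8, 290.2]] [[467.6, 292.7], [468.5, 301.5], [491.6, 299.2], [490.1, 290.1]]
```

Request:
arm_command --rot '[[0, 0.3, 0], [0, 0, 0], [0, 0, 0], [0, 0, 0], [0, 0, 0]]' --slide '[[0, 18, 0], [0, 0, -35], [0, 0, -35], [0, 0, -20], [0, 0, 0]]' --gripper '[50, 50, 50, 50, 50]'

```text
clock: 6.93
eef_pos: [486.4, 298.3, 67.9]
tool_rot: [3.128, -0.012, 1.455]
force: [-1.1, 0.5, 0.3]
width: 50.0
```

```bash
python3 - <<'E'
from h import *
s=telemetry.read_state(); print({k:np.round(s[k],3).tolist() for k in('eef_pos','tool_rot','force')})
p,d=get_image('wrist'); cv2.imwrite("pics/w6.png",p[100:400,150:500,::-1].repeat(2,0).repeat(2,1))
E
```

```text
{'eef_pos': [486.432, 298.287, 67.871], 'tool_rot': [3.128, -0.012, 1.455], 'force': [-1.128, 0.515, 0.263]}
```

View pics/w6.png

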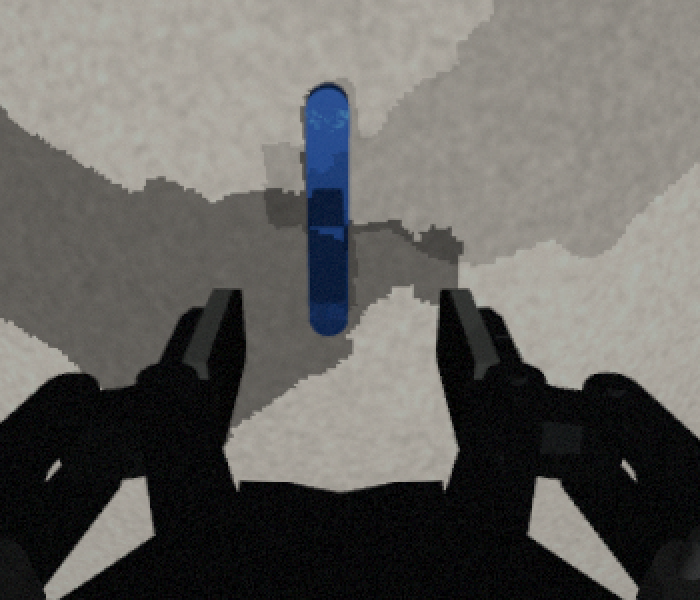

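Spacer is centred at (328,210) in the crop, with finger midpoint at 342 and orientation aligned. I'll correct the offset and descend.

Request:
arm_command --rot '[[-0.6, 0.9, 0], [0, 0, 0], [0, 0, 0]]' --slide '[[-7, -3, -6], [-2, 0, -20], [0, 0, 0]]' --gripper '[50, 50, 50]'

```text
clock: 7.23
eef_pos: [481.5, 298.0, 49.5]
tool_rot: [3.135, -0.006, 1.453]
force: [-0.1, -0.1, -0.3]
width: 50.0
```

Request:
arm_command --rot '[[0, 0, 0], [0, 0, 0], [0, 0, 0]]' --slide '[[0, 0, -15], [0, 0, -4], [0, 0, 0]]' --gripper '[50, 50, 50]'

```text
clock: 7.48
eef_pos: [484.4, 299.8, 36.0]
tool_rot: [3.13, -0.011, 1.452]
force: [-0.3, -0.5, 0.1]
width: 49.8
```

Request:
arm_command --rot '[[-0.6, 0.6, 0.5], [0, 0, 0], [0, 0, 0]]' --slide '[[-5, -4, -10], [-2, -1, -7], [0, 0, -1]]' --gripper '[50, 50, 50]'

```text
clock: 7.73
eef_pos: [478.9, 295.5, 20.6]
tool_rot: [3.136, -0.002, 1.461]
force: [-0.8, -0.4, 0.2]
width: 50.1
```

Request:
arm_command --rot '[[0, 0, 0], [0, 0, 0], [0, 0, 0], [0, 0, 0], [0, 0, 0]]' --slide '[[0, 0, 0], [0, 0, 0], [0, 0, 0], [0, 0, 0], [0, 0, 0]]' --gripper '[4, 4, 4, 4, 4]'

```text
clock: 8.15
eef_pos: [478.9, 295.5, 21.0]
tool_rot: [3.136, -0.001, 1.461]
force: [0.4, 0.6, -1.5]
width: 9.5
```

```bash
python3 - <<'E'
from h import *
s=telemetry.read_state(); print({k:np.round(s[k],3).tolist() for k in('eef_pos','tool_rot','force','width')})
p,d=get_image('wrist'); cv2.imwrite("pics/w7.png",p[100:400,150:500,::-1].repeat(2,0).repeat(2,1))
E
```

```text
{'eef_pos': [478.862, 295.47, 20.952], 'tool_rot': [3.136, -0.001, 1.461], 'force': [0.393, 0.561, -1.504], 'width': 9.472}
```

View pics/w7.png

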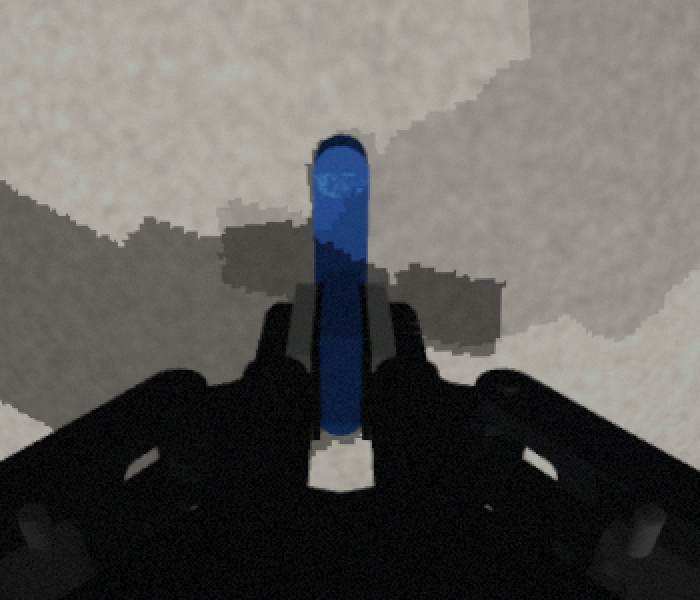

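Grip is good: width 9.5, aligned. Lift and carry to above the gap's front.

Request:
arm_command --rot '[[0, 0, 0], [0, 0, 0], [0, 0, 2], [0, 0, 2], [0, 0, 2]]' --slide '[[0, 0, 25], [0, 0, 35], [4, -25, 15], [5, -38, 0], [5, -38, 0]]' --gripper '[4, 4, 4, 4, 4]'

```text
clock: 8.62
eef_pos: [490.1, 203.6, 97.6]
tool_rot: [3.136, -0.007, 1.588]
force: [1.4, -0.7, -1.7]
width: 8.9
```

Request:
arm_command --rot '[[0, 0, 2], [0, 0, 1], [0, 0, 0], [0, 0, 0], [0, 0, 0]]' --slide '[[5, -38, 0], [5, -38, 0], [5, -38, 0], [5, -38, 0], [5, -38, 0]]' --gripper '[4, 4, 4, 4, 4]'

```text
clock: 9.03
eef_pos: [515.5, 7.2, 99.2]
tool_rot: [3.132, -0.008, 1.65]
force: [0.4, -0.2, -0.6]
width: 9.1
```

Request:
arm_command --rot '[[0, 0, -0.7], [0, 0, 0], [-0.4, 0.6, 0], [0, 0, 0]]' --slide '[[4, -35, 0], [4, -28, 0], [2, -10, -3], [0, 0, 0]]' --gripper '[4, 4, 4, 4]'

```text
clock: 9.37
eef_pos: [525.0, -82.3, 96.1]
tool_rot: [-3.139, 0.005, 1.621]
force: [0.1, 1.1, -1.7]
width: 9.0
```

```bash
python3 - <<'E'
from h import *
s=telemetry.read_state(); print({k:np.round(s[k],3).tolist() for k in('eef_pos','tool_rot','force')})
c=get_calibration('wrist');print(c)
p,d=get_image('wrist'); cv2.imwrite("pics/w8.png",cv2.resize(p[120:320,200:480,::-1],None,fx=2.8,fy=2.8,interpolation=cv2.INTER_CUBIC));np.savez("w8.npz",p=p,d=d,**c)
E
```

```text
{'eef_pos': [524.971, -82.336, 96.113], 'tool_rot': [-3.139, 0.005, 1.621], 'force': [0.053, 1.126, -1.685]}
{'fx': 309.70691628693146, 'fy': 309.70691628693146, 'cx': 320.0717916433269, 'cy': 198.36489696689958, 'xyz': array([447.55959562, -85.12114318, 238.25202803]), 'attitude': array([-0.30626507,  0.00439991,  1.62151099])}
```

View pics/w8.png

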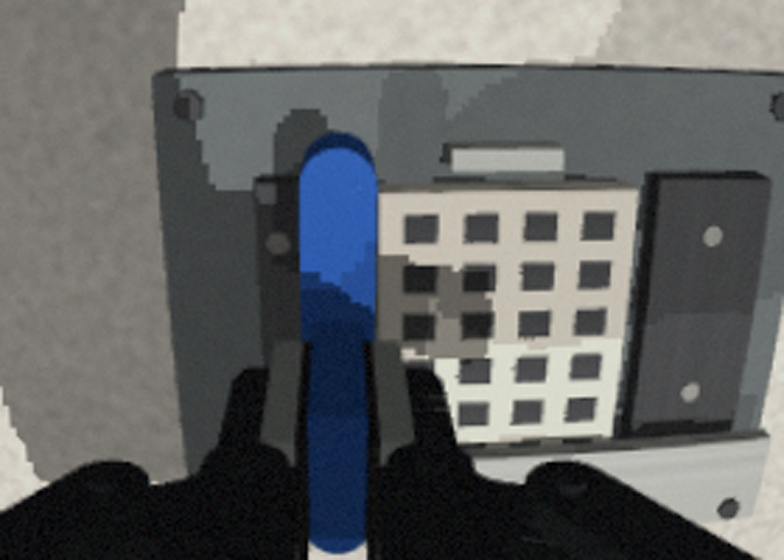

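The foot (blue, x 300–376 in the crop) appears over the gap. I'll quantify it.

```bash
python3 - <<'E'
from h import *
c=dict(np.load('w8.npz'))
def q(u,v,z,s=2.8,x0=200,y0=120):
    P=watz(c,(u+.5)/s-.5+x0,(v+.5)/s-.5+y0,z); return P[:2].round(1).tolist()+nest(P).round(1).tolist()
print('foot',[q(*a,89) for a in[(300,200),(376,200),(302,250),(376,250),(338,136),(336,552)]])
print('plate',[q(*a,25) for a in[(636,190),(614,438),(380,190)]])
print('narrow outer',[q(*a,20) for a in[(256,182),(264,340)]])
print('wide',[q(*a,20) for a in[(770,178),(652,178),(732,428),(630,428)]])
print('base',[q(*a,10) for a in[(153,76)]],'stop',[q(*a,20) for a in[(450,146),(563,146)]])
print('hood',[q(*a,35) for a in[(764,436),(500,449)]])
E
```

```text
foot [[491.3, -90.2, -63.5, -50.3], [490.5, -76.6, -63.3, -36.7], [500.7, -89.5, -54.0, -50.2], [500.0, -76.0, -53.8, -36.7], [479.2, -84.0, -75.1, -43.3], [570.3, -79.8, 16.1, -45.3]]
plate [[502.4, -3.9, -46.5, 35.1], [578.5, 3.1, 29.9, 36.9], [506.3, -72.1, -47.3, -33.3]]
narrow outer [[507.1, -104.3, -48.6, -65.4], [552.5, -101.2, -3.1, -65.4]]
wide [[497.6, 39.2, -48.4, 78.3], [500.0, 2.2, -48.5, 41.3], [578.7, 45.3, 32.9, 79.0], [578.0, 9.7, 29.9, 43.5]]
base [[481.6, -133.9, -76.1, -93.3]] stop [[494.9, -54.4, -57.5, -14.8], [493.0, -24.3, -57.3, 15.4]]
hood [[572.8, 48.5, 27.3, 82.5], [576.2, -34.0, 25.0, -0.0]]
```

Spacer centre is at nest (-29.5, -44.3) against a gap centre of ≈ -43.7, and it needs about +0.9° yaw. I'll descend in stages.

Request:
arm_command --rot '[[0.2, -0.1, 0.9], [0, 0, 0], [0, 0, 0]]' --slide '[[0, 0, -15], [0, 0, -20], [0, 0, 0]]' --gripper '[4, 4, 4]'

```text
clock: 9.67
eef_pos: [525.4, -75.9, 61.3]
tool_rot: [3.139, -0.002, 1.643]
force: [-0.4, -0.3, 0.1]
width: 8.7
```

Request:
arm_command --rot '[[0, 0, -0.3], [0, 0, 0], [0, 0, 0]]' --slide '[[0, -5, 0], [0, 0, 0], [0, 0, 0]]' --gripper '[4, 4, 4]'

```text
clock: 9.92
eef_pos: [525.2, -75.7, 62.2]
tool_rot: [3.14, -0.004, 1.645]
force: [-0.3, 0.7, -1.0]
width: 9.0
```

Request:
arm_command --rot '[[0, 0, -0.3]]' --slide '[[0, -5, 0]]' --gripper '[4]'

```text
clock: 10.0
eef_pos: [525.7, -78.9, 62.9]
tool_rot: [3.139, -0.005, 1.642]
force: [-0.1, 0.7, -0.3]
width: 9.1
```

Request:
arm_command --rot '[[0, 0, 0]]' --slide '[[0, 0, 0]]' --gripper '[4]'

```text
clock: 10.08
eef_pos: [526.1, -79.9, 63.6]
tool_rot: [3.138, -0.004, 1.641]
force: [0.6, -0.4, -0.4]
width: 9.1
```

Request:
arm_command --rot '[[0, 0, 0]]' --slide '[[0, 0, 0]]' --gripper '[4]'

```text
clock: 10.17
eef_pos: [526.5, -79.9, 64.2]
tool_rot: [3.137, -0.004, 1.641]
force: [1.1, 0.3, -1.1]
width: 8.9
```

Request:
arm_command --rot '[[-0.2, 0.2, -0.2], [0, 0, 0]]' --slide '[[-1, -2, -10], [0, 0, 0]]' --gripper '[4, 4]'

```text
clock: 10.33
eef_pos: [526.1, -82.5, 54.5]
tool_rot: [3.139, -0.0, 1.637]
force: [0.1, 0.4, -0.9]
width: 8.7
```

Request:
arm_command --rot '[[0, 0, 0], [0, 0, 0]]' --slide '[[-1, 0.7, -5], [0, 0, 0]]' --gripper '[4, 4]'

```text
clock: 10.5
eef_pos: [524.9, -82.0, 48.6]
tool_rot: [3.139, -0.0, 1.636]
force: [-0.7, 0.5, -1.5]
width: 9.1
```

```bash
python3 - <<'E'
from h import *
s=telemetry.read_state(); print({k:np.round(s[k],3).tolist() for k in('eef_pos','tool_rot','force')})
c=get_calibration('wrist')
p,d=get_image('wrist'); cv2.imwrite("pics/w9.png",cv2.resize(p[100:330,180:460,::-1],None,fx=2.8,fy=2.8,interpolation=cv2.INTER_CUBIC)[:600]);np.savez("w9.npz",p=p,d=d,**c)
E
```

```text
{'eef_pos': [524.873, -81.951, 48.62], 'tool_rot': [3.139, -0.0, 1.636], 'force': [-0.652, 0.463, -1.502]}
```

View pics/w9.png

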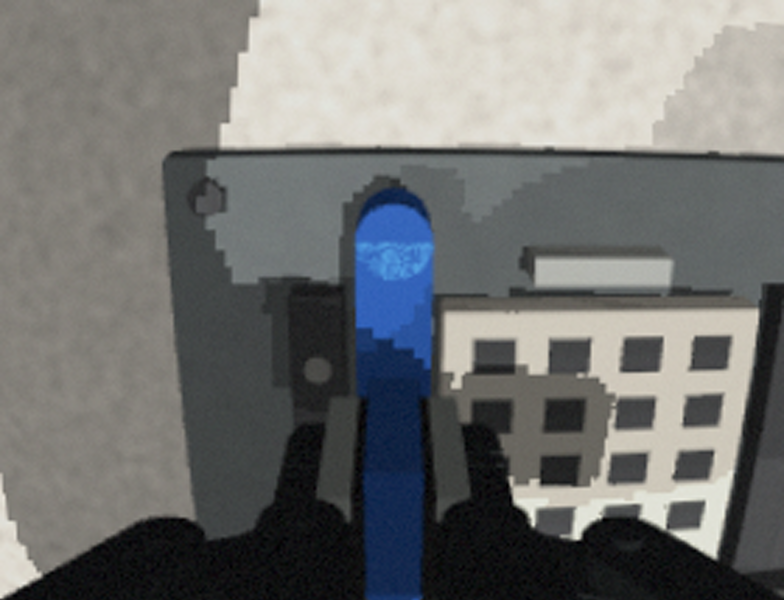

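```bash
python3 - <<'E'
from h import *
c=dict(np.load('w9.npz'))
def q(u,v,z,s=2.8,x0=180,y0=100):
    P=watz(c,(u+.5)/s-.5+x0,(v+.5)/s-.5+y0,z); return P[:2].round(1).tolist()+nest(P).round(1).tolist()
print('foot',[q(*a,41.5) for a in[(355,300),(432,300),(356,240),(434,240),(394,190)]])
print('plate',[q(*a,25) for a in[(437,308),(756,308),(450,380)]])
print('narrow ',[q(*a,20) for a in[(290,292),(344,292),(295,400)]])
E
```

```text
foot [[499.6, -90.1, -55.2, -50.7], [498.7, -76.1, -55.1, -36.7], [488.3, -90.5, -66.5, -50.4], [487.4, -76.6, -66.5, -36.5], [478.8, -84.3, -75.6, -43.6]]
plate [[506.1, -73.7, -47.6, -34.9], [501.9, -4.5, -47.0, 34.5], [521.9, -69.7, -31.5, -31.9]]
narrow  [[506.4, -104.2, -49.4, -65.3], [505.6, -92.9, -49.4, -54.0], [531.3, -102.5, -24.4, -65.3]]
```

The foot is centred in the gap (-43.6 against -44), so I'll lower it.

Request:
arm_command --rot '[[0, 0, 0], [0, 0, 0]]' --slide '[[-1, 0, -10], [0, 0, 0]]' --gripper '[4, 4]'

```text
clock: 10.72
eef_pos: [524.5, -82.0, 38.2]
tool_rot: [3.138, -0.0, 1.636]
force: [-0.0, 0.1, -1.3]
width: 9.3
```

Request:
arm_command --rot '[[0, 0, 0], [0, 0, 0]]' --slide '[[0, 0, -4], [0, 0, 0]]' --gripper '[4, 4]'

```text
clock: 10.88
eef_pos: [524.1, -81.9, 33.2]
tool_rot: [3.139, -0.0, 1.637]
force: [0.4, 0.1, -0.8]
width: 8.4
```

Request:
arm_command --rot '[[0, 0, 0], [0, 0, 0]]' --slide '[[10, 0.7, -1.5], [10, 0.7, -0.5]]' --gripper '[4, 4]'

```text
clock: 11.05
eef_pos: [538.0, -81.1, 30.9]
tool_rot: [-3.132, -0.0, 1.636]
force: [-23.7, -0.7, 36.0]
width: 9.0
```

Request:
arm_command --rot '[[0, 0, 0]]' --slide '[[0, 0, 0]]' --gripper '[4]'

```text
clock: 11.13
eef_pos: [537.9, -81.1, 31.4]
tool_rot: [-3.13, -0.0, 1.636]
force: [1.6, -0.4, 0.1]
width: 8.9
```

That touched the floor (36 N down, friction 24 N, now relaxed). I'll raise it slightly and slide on.

Request:
arm_command --rot '[[0, -0.5, 0], [0, 0, 0]]' --slide '[[0, 0, 1.5], [0, 0, 0]]' --gripper '[4, 4]'

```text
clock: 11.3
eef_pos: [538.8, -81.0, 33.2]
tool_rot: [-3.141, 0.001, 1.636]
force: [0.1, -0.4, -1.8]
width: 9.1
```

Request:
arm_command --rot '[[0, 0, 0], [0, 0, 0]]' --slide '[[6, 0.4, 0], [5, 0.4, 0]]' --gripper '[4, 4]'

```text
clock: 11.47
eef_pos: [549.9, -80.2, 33.3]
tool_rot: [-3.14, 0.001, 1.636]
force: [0.0, -0.7, -1.7]
width: 8.8
```

Request:
arm_command --rot '[[0, 0, 0], [0, 0, 0]]' --slide '[[4, 0.3, -0.5], [0, 0, 0]]' --gripper '[4, 4]'

```text
clock: 11.63
eef_pos: [556.3, -79.7, 32.8]
tool_rot: [3.141, 0.001, 1.636]
force: [-0.3, -0.0, -1.5]
width: 9.3
```

Request:
arm_command --rot '[[0, 0, 0], [0, 0, 0]]' --slide '[[3, 0.2, -0.5], [0, 0, 0]]' --gripper '[4, 4]'

```text
clock: 11.8
eef_pos: [556.1, -79.7, 31.6]
tool_rot: [-3.135, 0.0, 1.636]
force: [0.7, 0.4, -1.6]
width: 8.8
```

Request:
arm_command --rot '[[0, -0.3, 0]]' --slide '[[2, 0.1, 0.3]]' --gripper '[4]'

```text
clock: 11.88
eef_pos: [556.6, -79.8, 31.5]
tool_rot: [-3.137, 0.001, 1.635]
force: [-5.6, -0.4, 0.7]
width: 9.0
```

```bash
python3 - <<'E'
from h import *
s=telemetry.read_state(); print({k:np.round(s[k],3).tolist() for k in('eef_pos','tool_rot','force')})
c=get_calibration('wrist')
p,d=get_image('wrist'); cv2.imwrite("pics/w10.png",cv2.resize(p[100:330,180:460,::-1],None,fx=2.8,fy=2.8,interpolation=cv2.INTER_CUBIC)[:600]);np.savez("w10.npz",p=p,d=d,**c)
p,d=get_image('top'); cv2.imwrite("pics/t10.png",cv2.resize(p[195:265,295:385,::-1],None,fx=8,fy=8,interpolation=cv2.INTER_CUBIC))
E
```

```text
{'eef_pos': [556.609, -79.767, 31.505], 'tool_rot': [-3.137, 0.001, 1.635], 'force': [-5.612, -0.44, 0.726]}
```

View pics/w10.png

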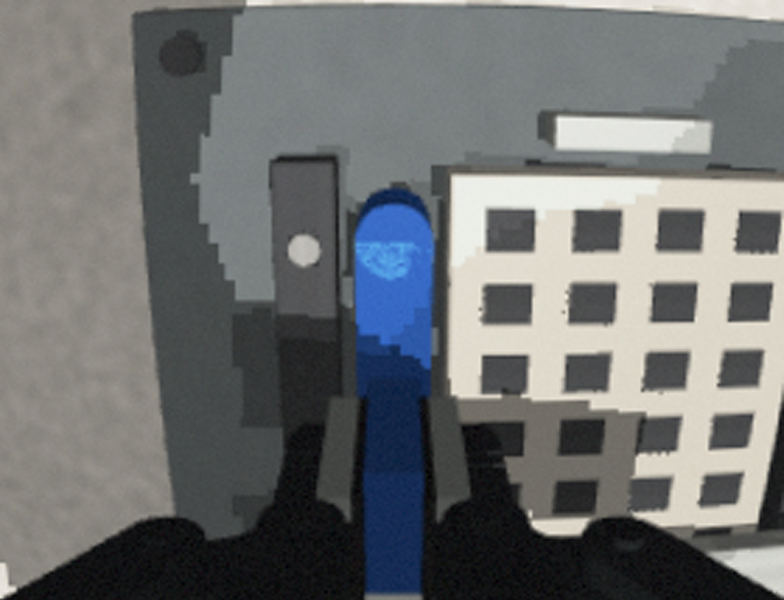

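The foot now sits between plate and rail, with clearance on both sides. I'll check the foot end's x against home.

```bash
python3 - <<'E'
from h import *
c=dict(np.load('w10.npz'))
def q(u,v,z,s=2.8,x0=180,y0=100):
    P=watz(c,(u+.5)/s-.5+x0,(v+.5)/s-.5+y0,z); return P[:2].round(1).tolist()+nest(P).round(1).tolist()
print('foot',[q(*a,24) for a in[(394,205),(355,300),(432,300)]], 'lower end',q(394,190,10))
print('plate',[q(*a,25) for a in[(450,174)]],'stop',[q(*a,20) for a in [(556,116),(710,120)]])
print('narrow ',[q(*a,20) for a in[(272,160),(337,160)]])
E
```

```text
foot [[513.3, -81.9, -40.9, -43.5], [531.5, -87.9, -23.2, -50.7], [530.6, -73.8, -23.2, -36.6]] lower end [513.5, -81.9, -40.8, -43.5]
plate [[506.9, -72.5, -46.7, -33.7]] stop [[495.7, -53.9, -56.6, -14.4], [493.6, -24.4, -56.7, 15.2]]
narrow  [[507.2, -104.4, -48.5, -65.5], [506.6, -92.6, -48.4, -53.7]]
```

Home: the foot's front end is at about -39 once the constant -1.8 mm bias is removed, and I felt wall contact of 5.6 N. Release.

Request:
arm_command --rot '[[0, 0, 0], [0, 0, 0], [0, 0, 0], [0, 0, 0], [0, 0, 0]]' --slide '[[0, 0, -0.3], [0, 0, 0], [0, 0, 0], [0, 0, 0], [0, 0, 0]]' --gripper '[4, 15, 30, 35, 35]'

```text
clock: 12.4
eef_pos: [561.2, -79.5, 32.3]
tool_rot: [3.137, 0.001, 1.636]
force: [0.4, 0.7, 0.6]
width: 34.9
```

Request:
arm_command --rot '[[0, 0, 0], [0, 0, 0], [0, 0, 0], [0, 0, 0]]' --slide '[[0, 0, 10], [0, 0, 25], [0, 0, 30], [0, 0, 0]]' --gripper '[35, 35, 35, 35]'

```text
clock: 12.73
eef_pos: [561.8, -79.0, 100.2]
tool_rot: [3.136, 0.001, 1.636]
force: [0.9, 1.0, -0.4]
width: 34.8
```

```bash
python3 - <<'E'
from h import *
s=telemetry.read_state(); print({k:np.round(s[k],3).tolist() for k in('eef_pos','tool_rot','force')})
c=get_calibration('wrist')
p,d=get_image('wrist'); cv2.imwrite("pics/w11.png",cv2.resize(p[100:330,180:460,::-1],None,fx=2.6,fy=2.6,interpolation=cv2.INTER_CUBIC)[:600]);np.savez("w11.npz",p=p,d=d,**c)
E
```

```text
{'eef_pos': [561.756, -78.959, 100.244], 'tool_rot': [3.136, 0.001, 1.636], 'force': [0.909, 1.001, -0.355]}
```

View pics/w11.png

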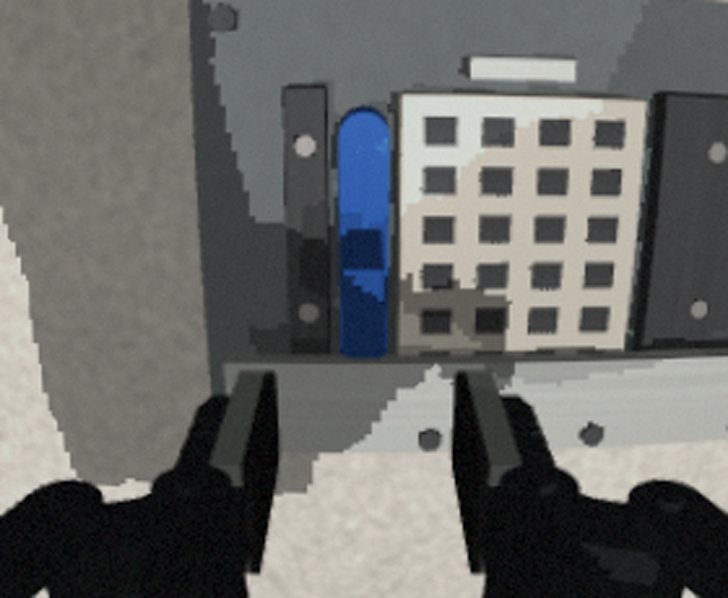

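The spacer stands upright in the gap: foot at (338–388, 105–355), fin over (363,250). I'll verify its position and close the fingers while moving toward the plate's middle.

```bash
python3 - <<'E'
from h import *
c=dict(np.load('w11.npz'))
def q(u,v,z,s=2.6,x0=180,y0=100):
    P=watz(c,(u+.5)/s-.5+x0,(v+.5)/s-.5+y0,z); return P[:2].round(1).tolist()+nest(P).round(1).tolist()
print('foot end,L,R',[q(*a,24) for a in[(363,107),(338,150),(388,150),(341,345),(389,345)]])
print('fin top',[q(*a,60) for a in[(340,230),(382,230),(343,267),(384,270)]])
print('stop',[q(*a,20) for a in [(470,60),(577,62)]],'narrow',[q(*a,20) for a in [(285,88),(326,88)]])
print('plate',[q(*a,25) for a in [(400,95),(646,100),(396,352),(628,350)]])
E
```

```text
foot end,L,R [[511.4, -82.3, -42.9, -43.8], [523.7, -88.4, -31.0, -50.7], [522.8, -74.7, -31.0, -37.0], [581.8, -84.3, 27.3, -50.5], [580.9, -70.1, 27.3, -36.3]]
fin top [[536.1, -86.0, -18.5, -49.2], [535.4, -76.2, -18.5, -39.3], [545.2, -84.8, -9.3, -48.6], [545.3, -75.0, -8.6, -38.8]]
stop [[496.6, -53.9, -55.7, -14.4], [494.2, -23.5, -56.1, 16.0]] narrow [[507.9, -104.1, -47.9, -65.3], [507.2, -92.8, -47.7, -54.0]]
plate [[507.3, -72.6, -46.3, -33.9], [502.3, -3.4, -46.6, 35.5], [582.6, -67.9, 29.1, -34.2], [578.3, 3.5, 29.7, 37.3]]
```

Request:
arm_command --rot '[[0, 0.2, 0], [0, 0, 0], [0, 0, 0], [0, 0, 0]]' --slide '[[-5, 22, 0], [-5, 20, -3], [0, 0, 0], [0, 0, 0]]' --gripper '[0, 0, 0, 0]'

```text
clock: 13.12
eef_pos: [551.5, -37.6, 97.1]
tool_rot: [3.138, 0.002, 1.633]
force: [0.1, -0.4, 1.0]
width: -0.2
```

```bash
python3 - <<'E'
from h import *
s=telemetry.read_state(); print({k:np.round(s[k],3).tolist() for k in('eef_pos','tool_rot','force')})
c=get_calibration('wrist')
p,d=get_image('wrist'); cv2.imwrite("pics/w12.png",cv2.resize(p[100:265,180:380,::-1],None,fx=3.6,fy=3.6,interpolation=cv2.INTER_CUBIC));np.savez("w12.npz",p=p,d=d,**c)
E
```

```text
{'eef_pos': [551.454, -37.637, 97.103], 'tool_rot': [3.138, 0.002, 1.633], 'force': [0.138, -0.44, 0.984]}
```

View pics/w12.png

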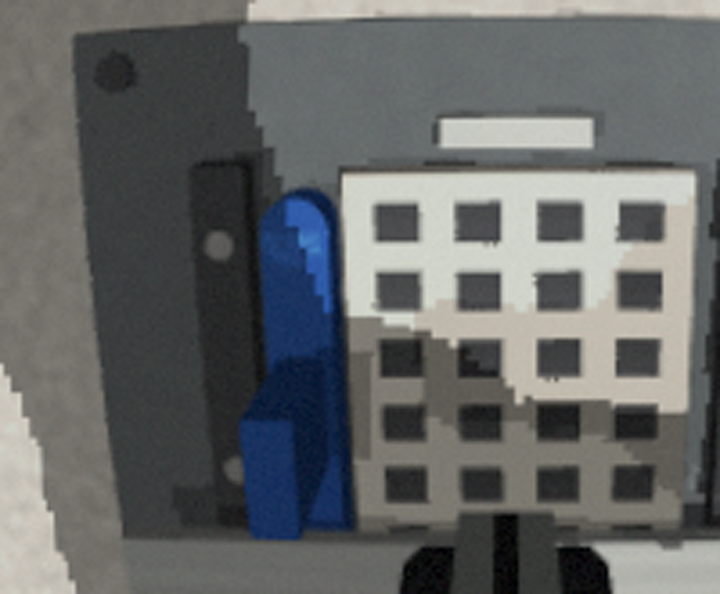

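```bash
python3 - <<'E'
from h import *
c=dict(np.load('w12.npz'))
def q(u,v,z,s=3.6,x0=180,y0=100):
    P=watz(c,(u+.5)/s-.5+x0,(v+.5)/s-.5+y0,z); return P[:2].round(1).tolist()+nest(P).round(1).tolist()
print('foot end',[q(295,192,24),q(302,186,10)])
print('fin top front, back',[q(*a,60) for a in[(241,420),(292,421),(252,537),(300,536)]])
print('stop',[q(*a,20) for a in [(440,118),(594,118)]],'narrow',[q(*a,20) for a in [(192,165),(245,165)]])
print('plate',[q(*a,25) for a in [(341,172),(695,172)]],'screws none')
E
```

```text
foot end [[511.3, -81.3, -42.9, -42.8], [512.5, -82.4, -41.8, -44.0]]
fin top front, back [[545.7, -84.0, -8.8, -47.8], [545.2, -74.9, -8.6, -38.7], [568.6, -82.6, 14.2, -48.0], [567.6, -73.6, 13.8, -38.9]]
stop [[495.8, -53.6, -56.5, -14.1], [493.8, -23.5, -56.4, 16.1]] narrow [[507.3, -103.6, -48.4, -64.8], [506.9, -92.5, -48.0, -53.6]]
plate [[506.8, -72.1, -46.8, -33.3], [502.3, -3.4, -46.6, 35.6]] screws none
```

The spacer measures about 4.3 mm in nest x (home = 5), straight and upright. Now the press: go over the plate's middle and descend.

Request:
arm_command --rot '[[0, 0, 0], [0, 0, 0], [0, 0, 0]]' --slide '[[-2, 3, -20], [0, 0, -25], [0, 0, 0]]' --gripper '[0, 0, 0]'

```text
clock: 13.42
eef_pos: [551.2, -37.1, 51.9]
tool_rot: [3.134, 0.003, 1.631]
force: [-0.2, -0.1, 0.1]
width: 0.2
```

Request:
arm_command --rot '[[0, 0, 0], [0, 0, 0]]' --slide '[[0, 0, -8], [0, 0, 0]]' --gripper '[0, 0]'

```text
clock: 13.58
eef_pos: [551.1, -39.0, 43.3]
tool_rot: [3.136, 0.004, 1.629]
force: [-0.1, -0.2, -0.1]
width: 0.2
```

Request:
arm_command --rot '[[0, 0.2, 0], [0, 0, 0], [0, 0, 0]]' --slide '[[-1, 4, -5], [0, 0, -6], [0, 0, 0]]' --gripper '[0, 0, 0]'

```text
clock: 13.83
eef_pos: [551.5, -36.0, 33.0]
tool_rot: [3.137, 0.004, 1.627]
force: [-0.2, 0.5, 0.0]
width: 0.2
```

Request:
arm_command --rot '[[0.2, 0.2, 0], [0, 0, 0]]' --slide '[[-2, 1, -6], [0, 0, 0]]' --gripper '[0, 0]'

```text
clock: 14.0
eef_pos: [549.9, -34.8, 27.1]
tool_rot: [3.139, 0.0, 1.627]
force: [-0.1, 0.3, -0.7]
width: -0.1
```

Request:
arm_command --rot '[[0, 0, 0]]' --slide '[[0, 0, -1.5]]' --gripper '[0]'

```text
clock: 14.08
eef_pos: [550.3, -34.8, 25.8]
tool_rot: [3.138, 0.0, 1.627]
force: [0.2, 0.6, 0.2]
width: -0.2
```

Request:
arm_command --rot '[[0, 0, 0]]' --slide '[[0, 0, -1.5]]' --gripper '[0]'

```text
clock: 14.17
eef_pos: [550.1, -34.8, 24.4]
tool_rot: [3.139, 0.0, 1.627]
force: [-0.8, 0.6, 2.6]
width: 0.1
```

Request:
arm_command --rot '[[0, 0, 0]]' --slide '[[0, 0, -1.5]]' --gripper '[0]'

```text
clock: 14.25
eef_pos: [550.1, -34.8, 23.0]
tool_rot: [3.139, 0.0, 1.627]
force: [-0.7, 0.2, 3.2]
width: 0.0
```

Request:
arm_command --rot '[[0, 0, 0]]' --slide '[[0, 0, -1.5]]' --gripper '[0]'

```text
clock: 14.33
eef_pos: [550.2, -34.8, 21.8]
tool_rot: [3.138, 0.0, 1.627]
force: [-0.8, 0.4, 4.3]
width: 0.1
```

Request:
arm_command --rot '[[0, 0, 0]]' --slide '[[0, 0, -1.5]]' --gripper '[0]'

```text
clock: 14.42
eef_pos: [550.1, -34.8, 20.5]
tool_rot: [3.138, 0.0, 1.627]
force: [-1.3, 0.4, 6.5]
width: -0.1
```

Request:
arm_command --rot '[[0, 0, 0]]' --slide '[[0, 0, -1]]' --gripper '[0]'

```text
clock: 14.5
eef_pos: [550.1, -34.8, 20.1]
tool_rot: [3.138, 0.001, 1.627]
force: [-3.8, -0.2, 15.8]
width: 0.3
```

```bash
python3 - <<'E'
from h import *
def st(): 
    s=telemetry.read_state(); print({k:np.round(s[k],3).tolist() for k in('clock','eef_pos','tool_rot','force')})
st();c=get_calibration('wrist')
p,d=get_image('wrist');st(); cv2.imwrite("pics/w13.png",p[:,:,::-1]);np.savez("w13.npz",p=p,**c)
p,d=get_image('top');st(); cv2.imwrite("pics/t13.png",p[:,:,::-1])
p,d=get_image('scene');st(); cv2.imwrite("pics/s13.png",p[:,:,::-1])
E
```

```text
{'clock': 14.5, 'eef_pos': [550.146, -34.785, 20.052], 'tool_rot': [3.138, 0.001, 1.627], 'force': [-3.809, -0.156, 15.826]}
{'clock': 14.55, 'eef_pos': [550.121, -34.78, 20.097], 'tool_rot': [3.138, 0.001, 1.627], 'force': [-1.835, -0.411, 7.412]}
{'clock': 14.6, 'eef_pos': [550.161, -34.765, 20.091], 'tool_rot': [3.138, 0.001, 1.627], 'force': [-2.12, 0.136, 8.024]}
{'clock': 14.65, 'eef_pos': [550.171, -34.767, 20.121], 'tool_rot': [3.138, 0.001, 1.627], 'force': [-1.521, -0.504, 7.738]}
```

View pics/w13.png

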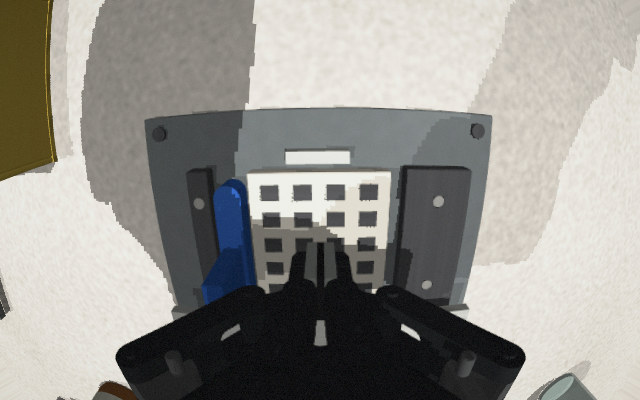

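View pics/t13.png

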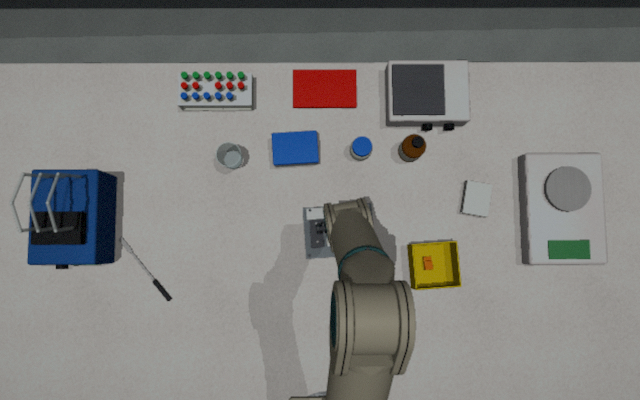

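```bash
python3 - <<'E'
from h import *
p=np.load('w13.npz')['p']
cv2.imwrite('pics/w13c.png',cv2.resize(p[155:320,170:400,::-1],None,fx=3.4,fy=3.4,interpolation=cv2.INTER_CUBIC))
E
```

```text
(no output)
```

View pics/w13c.png

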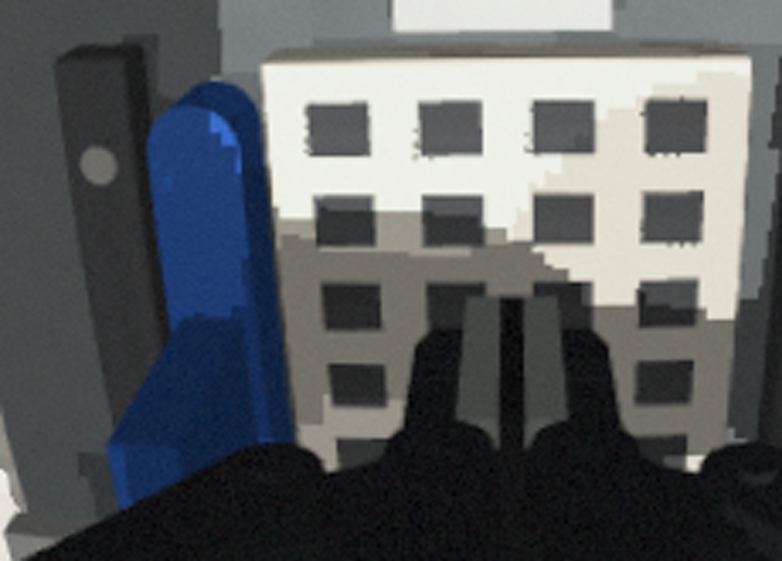

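View pics/s13.png

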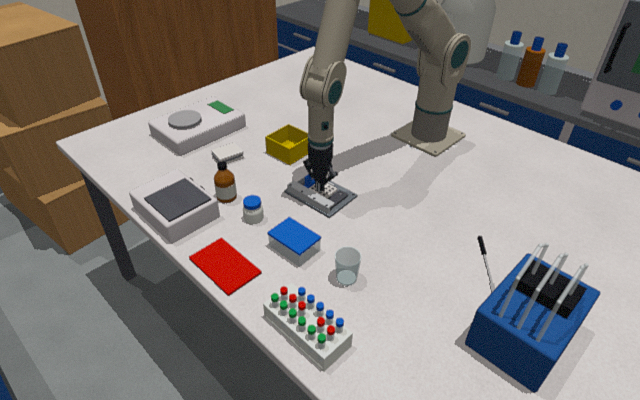

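```bash
python3 - <<'E'
from h import *
c=dict(np.load('w13.npz'))
def q(u,v,z,s=3.4,x0=170,y0=155):
    P=watz(c,(u+.5)/s-.5+x0,(v+.5)/s-.5+y0,z); return nest(P).round(1).tolist()
print('fin top FR (-y)',q(110,440,60),'foot end',q(195,97,24),'foot L/R@170',q(150,165,24),q(242,165,24))
print('plate FR FL @20',q(263,64,20),q(750,58,20),'rail FR FL',q(57,62,20),q(146,50,20),'stop front? L',q(610,32,20),q(394,30,20))
E
```

```text
fin top FR (-y) [-9.8, -47.2] foot end [-42.9, -42.2] foot L/R@170 [-32.9, -50.2] [-32.8, -36.2]
plate FR FL @20 [-46.4, -33.0] [-46.5, 35.5] rail FR FL [-47.7, -64.9] [-49.0, -50.4] stop front? L [-50.2, 15.6] [-50.9, -14.1]
```

Request:
arm_command --rot '[[0, 0, 0]]' --slide '[[0, 0, -1.3]]' --gripper '[0]'

```text
clock: 14.73
eef_pos: [550.2, -34.8, 20.0]
tool_rot: [3.138, 0.001, 1.627]
force: [-5.3, -0.0, 22.5]
width: 0.2
```

```bash
python3 - <<'E'
from h import *
s=telemetry.read_state(); print({k:np.round(s[k],3).tolist() for k in('clock','eef_pos','tool_rot','force')})
get_image('top')
s=telemetry.read_state(); print({k:np.round(s[k],3).tolist() for k in('clock','eef_pos','tool_rot','force')})
E
```

```text
{'clock': 14.733, 'eef_pos': [550.154, -34.758, 20.022], 'tool_rot': [3.138, 0.001, 1.627], 'force': [-5.316, -0.01, 22.544]}
{'clock': 14.783, 'eef_pos': [550.134, -34.789, 20.054], 'tool_rot': [3.138, 0.001, 1.627], 'force': [-3.391, 0.174, 14.069]}
```

The spacer hasn't moved, the plate is flush (TCP at z 20.05, pushing about 14 N) and the fingers are clear of the spacer. Handing in.

```bash
python3 -c "
from h import *
ctrl.finish_job(); s=telemetry.read_state(); print(s['clock'],s['eef_pos'],s['force'])"
```

```text
the job is handed in; nothing more can be done
the job is handed in; nothing more can be done
```

I put the offcut in the bin, slid the spacer home in the wide gap and pressed the plate flush, then handed the job in at about 14.8 s with the push still on. `finish_job` gives no verdict, so everything below is from my own measurements.

**Offcut:** it lies inside the yellow bin, let go, and shows there in both the wrist and top pictures.

**Spacer:**
- It stands upright in the gap beside the narrow rail (on the right), released. Nothing touches it that I can see in the last wrist picture, and the sideways force was near zero.
- I felt the back wall at about 6 N. Its centre then measured 3.3 to 4.3 mm in the nest's x (home is 5 mm). An earlier reading, before release, gave 5.9 mm, so these readings scatter by about 1.5 mm.
- While sliding it in, it pressed briefly on the nest floor: 36 N down with 24 N of friction. I lifted it slightly and carried on. Pictures before and after show it clear of the plate.

**Plate:**
- Contact came at about z = 25 mm. The last fingertip height was 20.05 mm, so it is flush with the rails.
- The push peaked at 22.5 N and was about 14 N and falling at the last reading. A previous smaller push had settled near 8 N.

**Bystanders:** all look unmoved in the last top and scene pictures.

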